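# Move the specimen vials to the other rack, in order

### The arm

A 7-joint arm with a two-finger parallel gripper is mounted at the origin on a cart in front of the work surface, level with it; the furniture and walls round the work are solid. World frame = base frame: x ahead of the robot, y to its left, z up, the work surface at z = 0. Lengths are in m, angles in rad, forces in N, time in s.
With the tool pointing down it reaches from about 0.4 to 0.75 m from the base axis. Payload 19.5 kg.
Tool frame: the origin (TCP) lies midway between the tips of the shut fingers; the grasp point (between the pads) lies 19 mm behind it (pinch_z is the distance from the TCP to the grasp point, in m); z points along the fingers, y is the line along which they close (so a half turn about z gives the same grasp; the last joint's range is limited). The gripper opens to 85 mm and grips with 20 to 120 N. Pads are 22 mm wide; open, the fingers measure 114 mm over their backs; the gripper's body (76 mm by 85 mm) begins 54 mm behind the grasp point. The pads swing forward as they close: fully open they stand 13 mm farther back than shut.
Start: joints at [1.092, 0.707, -0.028, 1.485, 0.022, 0.951, -0.075], TCP at [0.243, -0.521, 0.231] pointing down, gripper open.
Joint ranges: [-2.71, 2.71], [-0.32, 2.16], [-1.57, 1.52], [0, 2.45], [-1.46, 4.6], [0, 2.02], [-2.83, 2.83]. Speed limits (rad/s): [1.89, 1.89, 2.57, 2.57, 3.01, 3.01, 3.01].

### API

Orientations are given as a unit quaternion [w, x, y, z].
In Python, from station import get_obs, grab_frame, camera_model, finish_job, pinch_z gives the robot as it stands.
- The arm moves only by the tool carry_out, never from a script. Its argument "plan" is a list of rows, each a list of 2 entries, a list of its own where there are three numbers: the shift along the tool's x, y, z in units of 0.08 m (1.0 is 0.08 m), then the turn, a rotation vector about the tool's x, y, z in units of 30 degrees (1.0 is 30 degrees). A call has 1 to 12 rows; each row shifts and turns the commanded pose from where the row before left it, along the tool's axes as they then stand; what a row does not reach is not made up. A row lasts 1/10 s, in which the tool goes at most 50 mm and 8.59 degrees, less where a joint would pass 70% of its speed; a pose out of reach is approached as far as the arm can. A call with a number of a shift or a turn outside -1 to 1 is refused whole. A call with a gripper value outside its range is refused whole. "jaw" is the opening, from -1 (shut) to 1 (fully open), so that 0 is half open, set as the call begins (left out, the last holds). The fingers move at their own pace and stop on an object; "grip_force" is the grip in N (left out, the last holds). Time passes only in rows, so rows that do not move let the fingers close. It gives the time, the measured TCP pose, the force, the opening and the grip force at its end, in the units of the state.
- get_obs(): the state, without advancing time (a new reading comes with each control period).
- grab_frame(name): name is "side" or "top"; returns the picture (400x640x3 uint8, red, green, blue); there is no depth.
- camera_model(name): a dict with "intrinsics" (3x3 intrinsics, pixels), "extrinsics" (4x4, takes a point from camera to world coordinates). Camera axes: x right, y down, z forward; pixel columns grow to the right and rows downward; lengths in m; the calibration is good to about 2 mm. A picture is of the moment at which its call begins. camera_model takes no time and is no camera call.
- finish_job(): hands the job in; it is judged then, once.
The state is a dict: "clock": time; "qpos": joint angles; "qd": joint speeds; "tau": joint torques, N m; "ee_pos": TCP position; "orientation": TCP orientation; "ft_force": force on the tool from outside, world axes, zero at the start; "moment": the same for the moment, N m; "finger_gap": finger opening in m; "grasp_force": force on a finger pad.
Only numpy, scipy, OpenCV 4.12 (cv2) and the standard library are available. Lean on these libraries where they do the work, as an engineer would, in place of code of your own. Each camera call takes 0.05 s, during which the arm holds its last target. There are 200 camera calls.

### The job

Move the four specimen vials from the full rack to the empty one, one on each pad, keeping the same order counted from the knob post: the vial next to the post in the old rack goes next to the post in the new rack, and so on along the row. Keep the vials upright throughout and leave each one standing in the middle of its pad.

Things in the scene. Friction and masses are not known exactly. Their poses are not given: they have to be found in the camera images.
- old_rack: Full rack, fixed: wooden board 60 x 262 mm with four round black pads (44 mm wide, tops at z = 18 mm) along its y, at y = +84, +28, -28, -84 mm, x = 0. Thin upright dividers (4 mm thick, tops at z = 32 mm) between and outside the places; front and back open. A steel knob post (28 mm wide, 50 mm high) at y = +130 mm marks one end. Origin: underside, below the middle of the pad row; z up.
- new_rack: Empty rack, fixed: same board, pads (y = +84, +28, -28, -84 mm, x = 0, tops at z = 18 mm) and dividers as the full rack, but its knob post is at y = -130 mm, so the pad next to the post is the one at y = -84 mm. Origin: underside, below the middle of the pad row; z up.
- dark_center (a point): Short specimen vial, white cap and dark green contents, 26 mm across, 46 mm high, about 45 g. The point is its centre, half-way up, z along the vial. Round, so its yaw does not matter; starts upright on a pad of the old rack.
- small_center (a point): Short clear specimen vial with a white cap, 27 mm across, 46 mm high, about 45 g. The point is its centre, half-way up, z along the vial. Round, so its yaw does not matter; starts upright on a pad of the old rack.
- wide_center (a point): Widest clear specimen vial with a white cap, 34 mm across the cap and 31 mm across the body, 60 mm high, about 45 g. The point is its centre, half-way up, z along the vial. Round, so its yaw does not matter; starts upright on a pad of the old rack.
- tall_center (a point): Tallest clear specimen vial with a white cap, slim, 28 mm across, 75 mm high; grip it at or above the middle, about 45 g. The point is its centre, half-way up, z along the vial. Round, so its yaw does not matter; starts upright on a pad of the old rack.
- pad_dark: Rubber pad of the old rack on which the dark green vial stands at the start; 44 mm across, 4 mm thick, origin at the centre of its underside. It is fixed to the rack and shows the place that vial came from.
- pad_small: Rubber pad of the old rack on which the short clear vial stands at the start; 44 mm across, 4 mm thick, origin at the centre of its underside. It is fixed to the rack and shows the place that vial came from.
- pad_wide: Rubber pad of the old rack on which the wide vial stands at the start; 44 mm across, 4 mm thick, origin at the centre of its underside. It is fixed to the rack and shows the place that vial came from.
- pad_tall: Rubber pad of the old rack on which the tall vial stands at the start; 44 mm across, 4 mm thick, origin at the centre of its underside. It is fixed to the rack and shows the place that vial came from.
Mind the look-alikes: they are no part of the job. What is shaped like the part that bears tall_center but black or green is not meant.

How it is judged:
At the end, for the whole second after the job is handed in: Each vial stands upright (within 0.12 rad) and at rest on the new rack, its centre within 14 mm along and across of the centre of the pad that is as many places from the new rack's knob post as its old pad is from the old rack's post (((y of pad_dark in the frame of old_rack between 0.064 and 0.104 m and y of dark_center in the frame of new_rack between -0.098 and -0.07 m) or (y of pad_dark in the frame of old_rack between 0.008 and 0.048 m and y of dark_center in the frame of new_rack between -0.042 and -0.014 m) or (y of pad_dark in the frame of old_rack between -0.048 and -0.008 m and y of dark_center in the frame of new_rack between 0.014 and 0.042 m) or (y of pad_dark in the frame of old_rack between -0.104 and -0.064 m and y of dark_center in the frame of new_rack between 0.07 and 0.098 m)) and x of dark_center in the frame of new_rack between -0.014 and 0.014 m and z of dark_center in the frame of new_rack between 0.036 and 0.046 m and angle between each of dark_center, small_center, wide_center, tall_center's own z axis and vertical below 0.12 rad and linear speed of each of vial_dark, vial_small, vial_wide, vial_tall below 0.02 m/s and ((y of pad_small in the frame of old_rack between 0.064 and 0.104 m and y of small_center in the frame of new_rack between -0.098 and -0.07 m) or (y of pad_small in the frame of old_rack between 0.008 and 0.048 m and y of small_center in the frame of new_rack between -0.042 and -0.014 m) or (y of pad_small in the frame of old_rack between -0.048 and -0.008 m and y of small_center in the frame of new_rack between 0.014 and 0.042 m) or (y of pad_small in the frame of old_rack between -0.104 and -0.064 m and y of small_center in the frame of new_rack between 0.07 and 0.098 m)) and x of small_center in the frame of new_rack between -0.014 and 0.014 m and z of small_center in the frame of new_rack between 0.036 and 0.046 m and ((y of pad_wide in the frame of old_rack between 0.064 and 0.104 m and y of wide_center in the frame of new_rack between -0.098 and -0.07 m) or (y of pad_wide in the frame of old_rack between 0.008 and 0.048 m and y of wide_center in the frame of new_rack between -0.042 and -0.014 m) or (y of pad_wide in the frame of old_rack between -0.048 and -0.008 m and y of wide_center in the frame of new_rack between 0.014 and 0.042 m) or (y of pad_wide in the frame of old_rack between -0.104 and -0.064 m and y of wide_center in the frame of new_rack between 0.07 and 0.098 m)) and x of wide_center in the frame of new_rack between -0.014 and 0.014 m and z of wide_center in the frame of new_rack between 0.043 and 0.053 m and ((y of pad_tall in the frame of old_rack between 0.064 and 0.104 m and y of tall_center in the frame of new_rack between -0.098 and -0.07 m) or (y of pad_tall in the frame of old_rack between 0.008 and 0.048 m and y of tall_center in the frame of new_rack between -0.042 and -0.014 m) or (y of pad_tall in the frame of old_rack between -0.048 and -0.008 m and y of tall_center in the frame of new_rack between 0.014 and 0.042 m) or (y of pad_tall in the frame of old_rack between -0.104 and -0.064 m and y of tall_center in the frame of new_rack between 0.07 and 0.098 m)) and x of tall_center in the frame of new_rack between -0.014 and 0.014 m and z of tall_center in the frame of new_rack between 0.0505 and 0.0605 m); the robot touches nothing.
It fails at once if a vial is tipped over (angle between any of dark_center, small_center, wide_center, tall_center's own z axis and vertical above 0.6 rad).
It also fails if it takes over 112 s, if anything falls off the work surface, if the arm or the gripper's body presses on something with over 40 N, if the wrist force passes 120 N, or if a joint passes its speed limit or range.

## Working session

There is one attempt and no reset: what is moved stays moved. The work goes in short steps, Python scripts to look and compute and a tool call to move; the robot and the scene stay as the last step left them, time stands still between calls to the robot, and variables do not carry over. Pictures are saved under pics/ and viewed, at most 14 in all, crops included, and the job is handed in when it is done.

Besides the shell and the picture viewer there is one more tool, called after "Request:" as name(argument=value, ...) on one line, values as JSON. carry_out: Moves the arm, as the interface text tells. Its arguments: {"type":"object","properties":{"plan":{"type":"array"},"jaw":{"type":"number"},"grip_force":{"type":"number"}},"required":["plan"]}

```bash
mkdir -p pics; ls
python3 - <<'E'
from station import *
import cv2,numpy as np
np.set_printoptions(precision=4,suppress=True)
o=get_obs();print(o, pinch_z)
for n in("side","top"):
    cv2.imwrite(f"pics/{n}0.png",grab_frame(n)[:,:,::-1]);m=camera_model(n);print(n,m["intrinsics"],m["extrinsics"])
E
```

```text
pics
{'clock': 0.0, 'qpos': array([ 1.0922,  0.7071, -0.0276,  1.485 ,  0.022 ,  0.9509, -0.0755]), 'qd': array([-0.0011,  0.0012, -0.0007,  0.0001, -0.002 ,  0.0021,  0.0015]), 'tau': array([ -0.0034, -88.3214,   1.2324, -23.6163,   0.0165,   0.0066,
         0.    ]), 'ee_pos': array([ 0.2432, -0.5208,  0.2308]), 'orientation': array([-0.0005,  0.9762,  0.2167, -0.0001]), 'ft_force': array([-0.497 , -0.2361,  0.6296]), 'moment': array([-0.0293,  0.0449,  0.0121]), 'grasp_force': 0.0, 'finger_gap': 0.08516322579027352} 0.0187
side [[396.1064   0.     322.4567]
 [  0.     396.1064 197.9128]
 [  0.       0.       1.    ]] [[-0.9799 -0.1374  0.1447  0.3527]
 [-0.1995  0.6633 -0.7213  0.6418]
 [ 0.0032 -0.7356 -0.6774  0.6539]
 [ 0.      0.      0.      1.    ]]
top [[487.3634   0.     325.3148]
 [  0.     487.3634 200.4776]
 [  0.       0.       1.    ]] [[ 0.005  -0.9855  0.1694  0.3222]
 [-1.     -0.0048  0.0018  0.0113]
 [-0.001  -0.1694 -0.9855  1.0373]
 [ 0.      0.      0.      1.    ]]
```

View pics/top0.png

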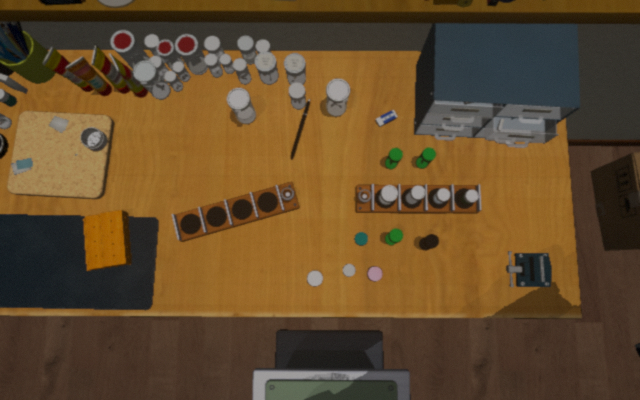

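View pics/side0.png

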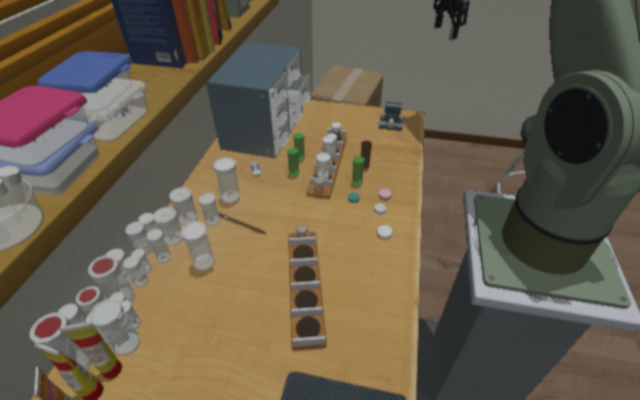

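The full rack is at about (418,199) in top, knob at its left end (365,197). The empty rack is at (237,210), knob at its right end (288,195). The green and black look-alikes are at (394,158), (427,158), (395,237) and (429,242), all off the rack. The clear vials at the back (240–340, 40–100) aren't on it either. Next I'll take a close crop.

```bash
cat > h.py <<'E'
from station import *
import cv2,numpy as np
np.set_printoptions(precision=4,suppress=True)
def ray(n,u,v,z):
    m=camera_model(n);E=m["extrinsics"];d=E[:3,:3]@np.linalg.solve(m["intrinsics"],[u,v,1.]);return E[:3,3]+d*(z-E[2,3])/d[2]
def proj(n,p):
    m=camera_model(n);E=m["extrinsics"];c=E[:3,:3].T@(np.array(p)-E[:3,3]);q=m["intrinsics"]@c;return q[:2]/q[2]
E
python3 - <<'E'
from h import *
t=cv2.imread("pics/top0.png");s=cv2.imread("pics/side0.png")
a=cv2.resize(t[175:250,340:500],None,fx=5,fy=5,interpolation=2)
b=cv2.resize(s[115:205,290:390],None,fx=4,fy=4,interpolation=2)
c=np.zeros((375,800,3),np.uint8);c[:]=a
cv2.imwrite("pics/c1.png",c);cv2.imwrite("pics/c2.png",b)
print(proj("top",[.243,-.521,.231]),proj("side",[.243,-.521,.231]))
E
```

```text
[658.0725 336.129 ] [443.2245  38.9701]
```

View pics/c1.png

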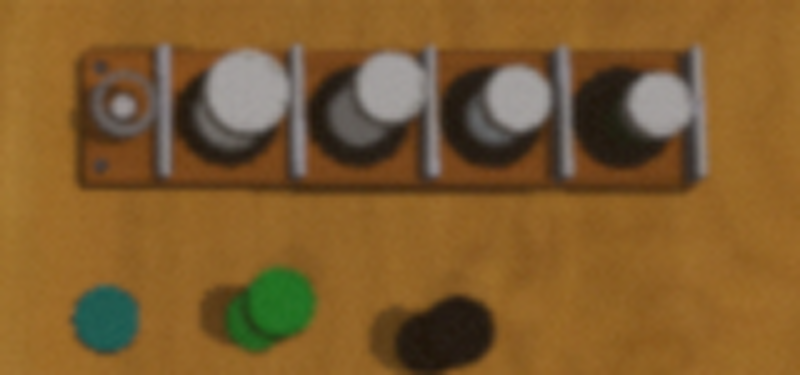

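View pics/c2.png

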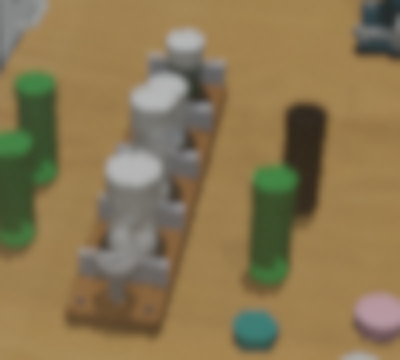

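Order from the post is wide (388,194), tall (418,193), short clear (443,195), dark (471,196). All four have white caps. Now I'll measure positions.

Run:
```python
from h import *
t=cv2.imread("pics/top0.png");hsv=cv2.cvtColor(t,cv2.COLOR_BGR2HSV)
def blobs(mask,x0,x1,y0,y1,amin):
    m=np.zeros_like(mask);m[y0:y1,x0:x1]=mask[y0:y1,x0:x1]
    n,l,s,c=cv2.connectedComponentsWithStats(m)
    return [(s[i,4],s[i,2:4],c[i]) for i in np.argsort(c[1:,0])+1 if s[i,4]>amin]
cap=((hsv[...,1]<60)&(hsv[...,2]>150)).astype(np.uint8)
cap=cv2.morphologyEx(cap,cv2.MORPH_OPEN,np.ones((5,5),np.uint8))
for b,h in zip(blobs(cap,372,485,178,215,40),[.078,.093,.064,.064]): print(b,ray("top",*b[2],h))
pad=(hsv[...,2]<70).astype(np.uint8);P=[]
for b in blobs(pad,165,305,180,245,150):
    p=ray("top",*b[2],.018);P.append(p);print(b,p)
P=np.array(P);d=P[-1]-P[0];print(P.mean(0),np.linalg.norm(np.diff(P,axis=0),axis=1),np.degrees(np.arctan2(d[0],-d[1])))
```

```text
(np.int32(160), array([13, 14], dtype=int32), array([388.9312, 192.55  ])) [ 0.5038 -0.1142  0.078 ]
(np.int32(108), array([11, 11], dtype=int32), array([417.8056, 191.8056])) [ 0.5027 -0.1692  0.093 ]
(np.int32(90), array([10, 10], dtype=int32), array([443.4222, 193.7556])) [ 0.5045 -0.2266  0.064 ]
(np.int32(85), array([10, 10], dtype=int32), array([471.6235, 195.3765])) [ 0.5014 -0.2837  0.064 ]
(np.int32(319), array([20, 20], dtype=int32), array([190.2821, 223.6489])) [0.4465 0.2973 0.018 ]
(np.int32(316), array([21, 20], dtype=int32), array([215.9525, 216.2627])) [0.4624 0.2439 0.018 ]
(np.int32(316), array([20, 21], dtype=int32), array([241.5285, 208.9589])) [0.4783 0.1904 0.018 ]
(np.int32(311), array([21, 20], dtype=int32), array([267.1833, 201.6334])) [0.4943 0.1365 0.018 ]
[0.4704 0.217  0.018 ] [0.0557 0.0558 0.0562] 16.559414382549388
```

Request:
carry_out(plan=[[[0,0,0],[0,0,-0.27]],[[0,0,0],[0,0,-0.27]],[[0,0,0],[0,0,-0.27]],[[0,0,0],[0,0,-0.27]],[[0,0,0],[0,0,-0.27]],[[0,0,0],[0,0,-0.27]],[[0,0,0],[0,0,-0.27]],[[0,0,0],[0,0,-0.27]],[[0,0,0],[0,0,0]]], jaw=1, grip_force=30)

```text
clock: 1.0
ee_pos: [0.243, -0.521, 0.231]
orientation: [-0.0, 0.707, 0.707, 0.0]
ft_force: [0.3, 0.1, -0.6]
finger_gap: 0.0856
grasp_force: 0.0
```

```bash
cat >> h.py <<'E'
from scipy.spatial.transform import Rotation as Ro
def go(x,y,z,yaw):
    "shift (tool axes, 0.08 m units) and turn (30 deg units) from here to TCP x,y,z, tool x at yaw deg"
    o=get_obs();w=o["orientation"];R=Ro.from_quat([w[1],w[2],w[3],w[0]])
    c,s=np.cos(np.radians(yaw)),np.sin(np.radians(yaw))
    T=Ro.from_matrix(np.array([[c,s,0],[s,-c,0],[0,0,-1]]))
    d=R.inv().apply(np.array([x,y,z])-o["ee_pos"])/.08
    print(o["clock"],o["ee_pos"],"shift",d,"turn",np.degrees((R.inv()*T).as_rotvec())/30,"q",o["qpos"],o["ft_force"])
E
python3 -c "
from h import *
go(.502,-.284,.16,90)"
```

```text
1.0 [ 0.243 -0.521  0.231] shift [2.9639 3.2357 0.8893] turn [-0.0001 -0.0015 -0.0014] q [ 1.2604  0.7228 -0.3636  1.4787  0.2842  0.993   0.8234] [ 0.3259  0.062  -0.5797]
```

Request:
carry_out(plan=[[[0.37,0.404,0.11],[0,0,0]],[[0.37,0.404,0.11],[0,0,0]],[[0.37,0.404,0.11],[0,0,0]],[[0.37,0.404,0.11],[0,0,0]],[[0.37,0.404,0.11],[0,0,0]],[[0.37,0.404,0.11],[0,0,0]],[[0.37,0.404,0.11],[0,0,0]],[[0.37,0.404,0.11],[0,0,0]],[[0,0,0],[0,0,0]],[[0,0,0],[0,0,0]]])

```text
clock: 2.0
ee_pos: [0.5028, -0.2842, 0.1605]
orientation: [-0.0, 0.709, 0.705, -0.0]
ft_force: [-0.3, -0.2, -0.4]
finger_gap: 0.0853
grasp_force: 0.0
```

```bash
python3 -c "
from h import *
go(.502,-.284,.034,90)
s=grab_frame('side')[:,:,::-1];t=grab_frame('top')[:,:,::-1]
c=np.zeros((420,800,3),np.uint8)
c[:,:400]=cv2.resize(s[80:220,270:410],(400,420));c[:,400:]=cv2.resize(t[140:280,370:510],(400,420))
cv2.imwrite('pics/a1.png',c)"
```

```text
2.0 [ 0.5028 -0.2842  0.1605] shift [ 0.0024 -0.0094  1.5811] turn [-0.0014 -0.0003 -0.0099] q [ 0.5952  0.8071 -0.2717  1.5595  0.2703  0.8129  0.2113] [-0.2963 -0.1808 -0.4108]
```

View pics/a1.png

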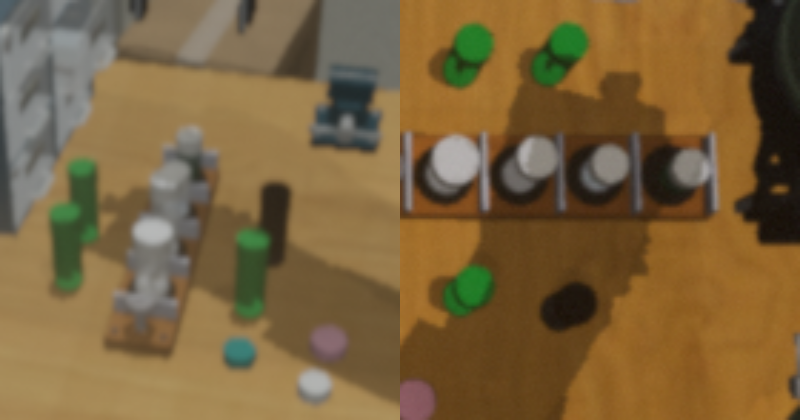

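Request:
carry_out(plan=[[[0,-0.01,0.3],[0,0,0]],[[0,0,0.4],[0,0,0]],[[0,0,0.4],[0,0,0]],[[0,0,0.3],[0,0,0]],[[0,0,0.18],[0,0,0]],[[0,0,0],[0,0,0]],[[0,0,0],[0,0,0]]], jaw=0.4)

```text
clock: 2.8
ee_pos: [0.5018, -0.2855, 0.0354]
orientation: [0.0, 0.709, 0.706, 0.0]
ft_force: [-0.2, 0.7, 0.1]
finger_gap: 0.0598
grasp_force: 0.0
```

Request:
carry_out(plan=[[[0,0,0],[0,0,0]],[[0,0,0],[0,0,0]],[[0,0,0],[0,0,0]],[[0,0,0],[0,0,0]],[[0,0,0],[0,0,0]],[[0,0,0],[0,0,0]],[[0,0,0],[0,0,0]],[[0,0,0],[0,0,0]]], jaw=-1)

```text
clock: 3.6
ee_pos: [0.5021, -0.2852, 0.0354]
orientation: [0.001, 0.708, 0.706, 0.0]
ft_force: [-1.6, 0.3, 8.0]
finger_gap: 0.0226
grasp_force: 29.0
```

```bash
python3 -c "
from h import *
go(.4465,.297,.16,106.5)
for u,v in [(393,163),(425,163),(395,240),(426,245)]: print(ray('top',u,v,0))"
```

```text
3.6 [ 0.5021 -0.2852  0.0354] shift [ 7.2743 -0.7165 -1.5633] turn [ 0.002   0.0015 -0.5561] q [ 0.5641  0.9946 -0.205   1.6417  0.3391  0.5391  0.1544] [-1.5542  0.3442  8.0468]
[ 0.5844 -0.1344  0.    ]
[ 0.5847 -0.2044  0.    ]
[ 0.4158 -0.1356  0.    ]
[ 0.4055 -0.2012  0.    ]
```

Request:
carry_out(plan=[[[0,0,-0.2],[0,0,0]],[[0,0,-0.4],[0,0,0]],[[0,0,-0.5],[0,0,0]],[[0,0,-0.4],[0,0,0]],[[0,0,0],[0,0,0]],[[0,0,0],[0,0,0]]])

```text
clock: 4.2
ee_pos: [0.5017, -0.2851, 0.1549]
orientation: [0.0, 0.708, 0.706, 0.0]
ft_force: [-0.2, -0.0, -1.0]
finger_gap: 0.0227
grasp_force: 29.8
```

```bash
python3 -c "
from h import *
go(.4465,.297,.16,106.5)
s=grab_frame('side')[:,:,::-1];t=grab_frame('top')[:,:,::-1]
c=np.zeros((420,800,3),np.uint8)
c[:,:400]=cv2.resize(s[40:180,270:410],(400,420));c[:,400:]=cv2.resize(t[140:280,390:530],(400,420))
cv2.imwrite('pics/a2.png',c)"
```

```text
4.2 [ 0.5017 -0.2851  0.1549] shift [ 7.2741 -0.7138 -0.0681] turn [ 0.0012  0.0011 -0.5562] q [ 0.5982  0.8136 -0.2727  1.5691  0.2776  0.7964  0.2087] [-0.1602 -0.0107 -1.0446]
```

View pics/a2.png

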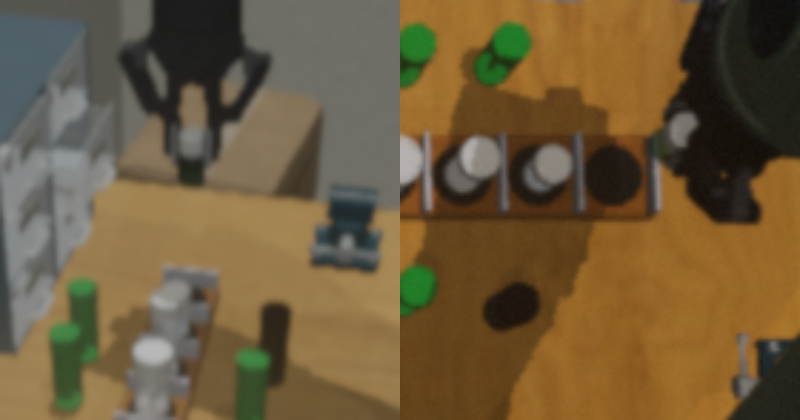

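The dark vial is held upright and its pad at (461,199) is now free. Carrying it over.

Request:
carry_out(plan=[[[0.3,0,0],[0,0,0]],[[0.5,-0.06,0],[0,0,0]],[[0.6,-0.06,0],[0,0,0]],[[0.6,-0.06,0],[0,0,0]],[[0.6,-0.06,0],[0,0,0]],[[0.6,-0.06,0],[0,0,0]],[[0.6,-0.06,0],[0,0,0]],[[0.6,-0.06,0],[0,0,0]],[[0.6,-0.06,0],[0,0,0]],[[0.6,-0.06,0],[0,0,0]],[[0.6,-0.06,0],[0,0,0]],[[0.5,-0.06,0],[0,0,0]]])

```text
clock: 5.5
ee_pos: [0.4495, 0.2538, 0.1537]
orientation: [-0.0, 0.708, 0.707, -0.001]
ft_force: [0.8, -0.3, -0.1]
finger_gap: 0.0229
grasp_force: 29.8
```

Request:
carry_out(plan=[[[0.4,-0.05,0],[0,0,0]],[[0.15,0,0],[0,0,-0.18]],[[0,0,0],[0,0,-0.19]],[[0,0,0],[0,0,-0.19]],[[0,0,0],[0,0,0]],[[0,0,0],[0,0,0]]])

```text
clock: 6.1
ee_pos: [0.4465, 0.295, 0.154]
orientation: [-0.0, 0.599, 0.801, -0.0]
ft_force: [1.1, 0.4, 0.3]
finger_gap: 0.0226
grasp_force: 29.8
```

```bash
python3 -c "
from h import *
go(.4465,.297,.0365,106.5)"
```

```text
6.1 [0.4465 0.295  0.154 ] shift [0.0248 0.0087 1.4682] turn [-0.0021  0.0003 -0.002 ] q [-0.544   0.7574 -0.1854  1.7245  0.2025  0.6795 -0.5509] [1.1068 0.3577 0.2662]
```

Request:
carry_out(plan=[[[0.025,0,0.3],[0,0,0]],[[0,0,0.4],[0,0,0]],[[0,0,0.4],[0,0,0]],[[0,0,0.2],[0,0,0]],[[0,0,0.1],[0,0,0]],[[0,0,0.07],[0,0,0]],[[0,0,0],[0,0,0]],[[0,0,0],[0,0,0]]])

```text
clock: 6.9
ee_pos: [0.4464, 0.2973, 0.0376]
orientation: [0.0, 0.598, 0.802, 0.0]
ft_force: [-0.1, 0.1, 0.0]
finger_gap: 0.0228
grasp_force: 29.8
```

Request:
carry_out(plan=[[[0,0,0],[0,0,0]],[[0,0,0],[0,0,0]],[[0,0,0],[0,0,0]],[[0,0,0],[0,0,0]],[[0,0,0],[0,0,0]],[[0,0,0],[0,0,0]]], jaw=0.4)

```text
clock: 7.5
ee_pos: [0.4461, 0.2971, 0.0369]
orientation: [-0.0, 0.597, 0.802, 0.0]
ft_force: [-0.2, -0.2, -0.4]
finger_gap: 0.0598
grasp_force: 0.0
```

Request:
carry_out(plan=[[[0,0,-0.2],[0,0,0]],[[0,0,-0.4],[0,0,0]],[[0,0,-0.5],[0,0,0]],[[0,0,-0.4],[0,0,0]],[[0,0,0],[0,0,0.19]],[[0,0,0],[0,0,0.19]],[[0,0,0],[0,0,0.18]],[[0,0,0],[0,0,0]]])

```text
clock: 8.3
ee_pos: [0.446, 0.2972, 0.157]
orientation: [0.0, 0.709, 0.705, 0.0]
ft_force: [1.1, 1.1, 0.5]
finger_gap: 0.0604
grasp_force: 0.0
```

```bash
python3 -c "
from h import *
go(.5035,-.227,.16,90)
s=grab_frame('side')[:,:,::-1];t=grab_frame('top')[:,:,::-1]
c=np.zeros((420,800,3),np.uint8)
c[:,:400]=cv2.resize(s[220:360,240:380],(400,420));c[:,400:]=cv2.resize(t[140:280,150:290],(400,420))
cv2.imwrite('pics/a3.png',c)"
```

```text
8.3 [0.446  0.2972 0.157 ] shift [-6.5492  0.7486 -0.0372] turn [ 0.0001  0.0001 -0.0088] q [-0.5919  0.7507 -0.1036  1.7211  0.1132  0.6756 -0.7609] [1.0624 1.1319 0.508 ]
```

View pics/a3.png

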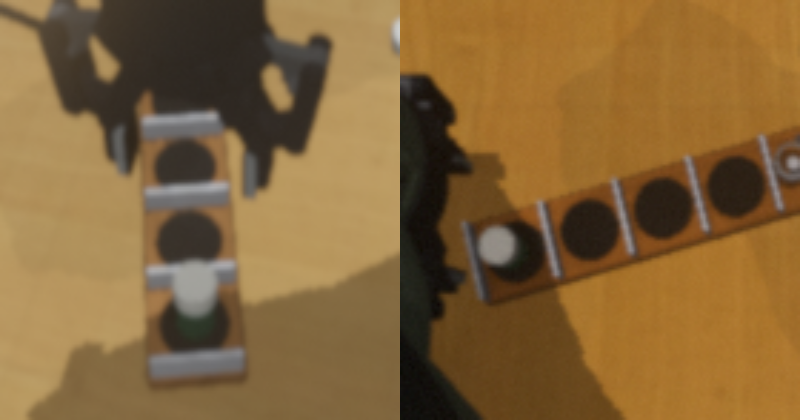

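The dark vial stands upright on the far pad at (187,220). Next is the short clear vial.

Request:
carry_out(plan=[[[-0.3,0.03,0],[0,0,0]],[[-0.5,0.06,0],[0,0,0]],[[-0.6,0.07,0],[0,0,0]],[[-0.6,0.07,0],[0,0,0]],[[-0.6,0.07,0],[0,0,0]],[[-0.6,0.07,0],[0,0,0]],[[-0.6,0.07,0],[0,0,0]],[[-0.6,0.07,0],[0,0,0]],[[-0.6,0.07,0],[0,0,0]],[[-0.6,0.07,0],[0,0,0]],[[-0.55,0.06,0],[0,0,0]],[[-0.4,0.04,0],[0,0,0]]])

```text
clock: 9.6
ee_pos: [0.504, -0.2304, 0.1568]
orientation: [0.0, 0.708, 0.706, -0.0]
ft_force: [-0.3, 0.3, -0.7]
finger_gap: 0.0601
grasp_force: 0.0
```

Request:
carry_out(plan=[[[0,0,0],[0,0,0]],[[0,0,0],[0,0,0]]])

```text
clock: 9.8
ee_pos: [0.5043, -0.2274, 0.1567]
orientation: [-0.0, 0.708, 0.706, 0.0]
ft_force: [1.0, 0.9, -0.3]
finger_gap: 0.0599
grasp_force: 0.0
```

```bash
python3 -c "
from h import *
go(.5035,-.227,.035,90)"
```

```text
9.8 [ 0.5043 -0.2274  0.1567] shift [ 0.0035 -0.0096  1.5208] turn [-0.0004 -0.0011 -0.0041] q [ 0.5034  0.7799 -0.2632  1.6556  0.2732  0.7428  0.1084] [ 0.9858  0.9007 -0.3492]
```

Request:
carry_out(plan=[[[0,-0.01,0.3],[0,0,0]],[[0,0,0.4],[0,0,0]],[[0,0,0.4],[0,0,0]],[[0,0,0.3],[0,0,0]],[[0,0,0.12],[0,0,0]],[[0,0,0],[0,0,0]],[[0,0,0],[0,0,0]]])

```text
clock: 10.5
ee_pos: [0.5042, -0.2268, 0.0363]
orientation: [0.0, 0.708, 0.706, 0.0]
ft_force: [0.2, -0.3, 0.7]
finger_gap: 0.0599
grasp_force: 0.0
```

Request:
carry_out(plan=[[[0,0,0],[0,0,0]],[[0,0,0],[0,0,0]],[[0,0,0],[0,0,0]],[[0,0,0],[0,0,0]],[[0,0,0],[0,0,0]],[[0,0,0],[0,0,0]],[[0,0,0],[0,0,0]],[[0,0,0],[0,0,0]]], jaw=-1)

```text
clock: 11.3
ee_pos: [0.504, -0.2272, 0.0361]
orientation: [0.0, 0.708, 0.706, 0.0]
ft_force: [-2.0, -0.1, 9.1]
finger_gap: 0.0249
grasp_force: 28.9
```

Request:
carry_out(plan=[[[0,0,-0.2],[0,0,0]],[[0,0,-0.4],[0,0,0]],[[0,0,-0.5],[0,0,0]],[[0,0,-0.4],[0,0,0]],[[0,0,0],[0,0,0]],[[0,0,0],[0,0,0]]])

```text
clock: 11.9
ee_pos: [0.5038, -0.2272, 0.1558]
orientation: [0.0, 0.708, 0.706, 0.0]
ft_force: [0.6, -0.2, -0.9]
finger_gap: 0.0254
grasp_force: 29.7
```

```bash
python3 -c "
from h import *
go(.4624,.244,.16,106.5)"
```

```text
11.9 [ 0.5038 -0.2272  0.1558] shift [ 5.8887 -0.536  -0.0552] turn [ 0.0017  0.0011 -0.5562] q [ 0.5043  0.7801 -0.2649  1.66    0.2775  0.7376  0.103 ] [ 0.6304 -0.2346 -0.8817]
```

Request:
carry_out(plan=[[[0.3,0,0],[0,0,0]],[[0.5,-0.05,0],[0,0,0]],[[0.55,-0.05,0],[0,0,0]],[[0.55,-0.05,0],[0,0,0]],[[0.55,-0.05,0],[0,0,0]],[[0.55,-0.05,0],[0,0,0]],[[0.55,-0.05,0],[0,0,0]],[[0.55,-0.05,0],[0,0,0]],[[0.55,-0.05,0],[0,0,0]],[[0.55,-0.05,0],[0,0,0]],[[0.4,-0.05,0],[0,0,0]],[[0.29,-0.04,0],[0,0,0]]])

```text
clock: 13.1
ee_pos: [0.4608, 0.2465, 0.1543]
orientation: [-0.0, 0.707, 0.707, -0.001]
ft_force: [0.3, -0.7, -1.3]
finger_gap: 0.0253
grasp_force: 29.7
```

Request:
carry_out(plan=[[[0,0,0],[0,0,-0.18]],[[0,0,0],[0,0,-0.19]],[[0,0,0],[0,0,-0.19]],[[0,0,0],[0,0,0]],[[0,0,0],[0,0,0]]])

```text
clock: 13.6
ee_pos: [0.4617, 0.2441, 0.1547]
orientation: [-0.0, 0.599, 0.801, -0.0]
ft_force: [0.5, 0.9, -0.8]
finger_gap: 0.0251
grasp_force: 29.7
```

```bash
python3 -c "
from h import *
go(.4624,.244,.037,106.5)"
```

```text
13.6 [0.4617 0.2441 0.1547] shift [-0.0029  0.0094  1.4716] turn [-0.0021  0.0001 -0.0019] q [-0.4329  0.7422 -0.21    1.769   0.2328  0.6556 -0.4876] [ 0.4608  0.8804 -0.7875]
```

Request:
carry_out(plan=[[[0,0.01,0.3],[0,0,0]],[[0,0,0.4],[0,0,0]],[[0,0,0.4],[0,0,0]],[[0,0,0.2],[0,0,0]],[[0,0,0.1],[0,0,0]],[[0,0,0.07],[0,0,0]],[[0,0,0],[0,0,0]],[[0,0,0],[0,0,0]]])

```text
clock: 14.4
ee_pos: [0.463, 0.2447, 0.0384]
orientation: [0.0, 0.598, 0.802, 0.0]
ft_force: [-0.1, 0.5, -0.2]
finger_gap: 0.0252
grasp_force: 29.7
```

Request:
carry_out(plan=[[[0,0,0],[0,0,0]],[[0,0,0],[0,0,0]],[[0,0,0],[0,0,0]],[[0,0,0],[0,0,0]],[[0,0,0],[0,0,0]],[[0,0,0],[0,0,0]]], jaw=0.4)

```text
clock: 15.0
ee_pos: [0.4627, 0.2445, 0.0378]
orientation: [-0.0, 0.597, 0.802, 0.0]
ft_force: [-0.1, 0.2, 0.3]
finger_gap: 0.0597
grasp_force: 0.0
```

Request:
carry_out(plan=[[[0,0,-0.2],[0,0,0]],[[0,0,-0.4],[0,0,0]],[[0,0,-0.5],[0,0,0]],[[0,0,-0.45],[0,0,0]],[[0,0,0],[0,0,0.19]],[[0,0,0],[0,0,0.19]],[[0,0,0],[0,0,0.18]],[[0,0,0],[0,0,0]]])

```text
clock: 15.8
ee_pos: [0.4626, 0.2446, 0.1618]
orientation: [0.0, 0.709, 0.705, 0.0]
ft_force: [0.5, 0.5, 0.2]
finger_gap: 0.0599
grasp_force: 0.0
```

```bash
python3 -c "
from h import *
go(.503,-.1695,.16,90)"
```

```text
15.8 [0.4626 0.2446 0.1618] shift [-5.1738  0.5283  0.0228] turn [ 0.0002  0.0001 -0.0088] q [-0.4754  0.7288 -0.1321  1.7606  0.1434  0.6615 -0.6922] [0.5079 0.5012 0.2088]
```

Request:
carry_out(plan=[[[-0.3,0.03,0],[0,0,0]],[[-0.45,0.05,0],[0,0,0]],[[-0.5,0.05,0],[0,0,0]],[[-0.5,0.05,0],[0,0,0]],[[-0.5,0.05,0],[0,0,0]],[[-0.5,0.05,0],[0,0,0]],[[-0.5,0.05,0],[0,0,0]],[[-0.5,0.05,0],[0,0,0]],[[-0.5,0.05,0],[0,0,0]],[[-0.5,0.05,0],[0,0,0]],[[-0.25,0.03,0],[0,0,0]],[[-0.17,0.01,0],[0,0,0]]])

```text
clock: 17.0
ee_pos: [0.5029, -0.171, 0.1615]
orientation: [-0.0, 0.708, 0.706, -0.0]
ft_force: [0.3, 0.6, -0.4]
finger_gap: 0.06
grasp_force: 0.0
```

Request:
carry_out(plan=[[[0,0,0],[0,0,0]],[[0,0,0],[0,0,0]]])

```text
clock: 17.2
ee_pos: [0.5031, -0.1681, 0.1617]
orientation: [-0.0, 0.707, 0.707, 0.0]
ft_force: [-0.9, 1.4, -0.0]
finger_gap: 0.0596
grasp_force: 0.0
```

```bash
python3 -c "
from h import *
go(.503,-.1695,.048,90)"
```

```text
17.2 [ 0.5031 -0.1681  0.1617] shift [-0.0187 -0.0011  1.4208] turn [-0.0002 -0.0014 -0.0021] q [ 0.3997  0.7437 -0.2542  1.7329  0.2666  0.6992  0.0035] [-0.8595  1.3512 -0.0374]
```

Request:
carry_out(plan=[[[-0.015,0,0.3],[0,0,0]],[[0,0,0.4],[0,0,0]],[[0,0,0.4],[0,0,0]],[[0,0,0.2],[0,0,0]],[[0,0,0.12],[0,0,0]],[[0,0,0],[0,0,0]],[[0,0,0],[0,0,0]]])

```text
clock: 17.9
ee_pos: [0.5035, -0.17, 0.0489]
orientation: [0.0, 0.708, 0.706, 0.0]
ft_force: [-0.6, -0.3, 0.8]
finger_gap: 0.0604
grasp_force: 0.0
```

Request:
carry_out(plan=[[[0,0,0],[0,0,0]],[[0,0,0],[0,0,0]],[[0,0,0],[0,0,0]],[[0,0,0],[0,0,0]],[[0,0,0],[0,0,0]],[[0,0,0],[0,0,0]],[[0,0,0],[0,0,0]],[[0,0,0],[0,0,0]]], jaw=-1)

```text
clock: 18.7
ee_pos: [0.5033, -0.1705, 0.0488]
orientation: [0.0, 0.708, 0.706, 0.0]
ft_force: [-0.4, 0.7, 9.4]
finger_gap: 0.0258
grasp_force: 28.9
```

Request:
carry_out(plan=[[[0,0,-0.2],[0,0,0]],[[0,0,-0.4],[0,0,0]],[[0,0,-0.5],[0,0,0]],[[0,0,-0.4],[0,0,0]],[[0,0,0],[0,0,0]],[[0,0,0],[0,0,0]]])

```text
clock: 19.3
ee_pos: [0.5031, -0.1706, 0.1686]
orientation: [0.0, 0.708, 0.706, 0.0]
ft_force: [-0.4, -0.1, -0.9]
finger_gap: 0.0257
grasp_force: 29.8
```

```bash
python3 -c "
from h import *
go(.4783,.1904,.17,106.5)"
```

```text
19.3 [ 0.5031 -0.1706  0.1686] shift [ 4.5115 -0.3247 -0.0196] turn [ 0.0018  0.0009 -0.5562] q [ 0.4079  0.7342 -0.2617  1.7239  0.267   0.7174  0.0054] [-0.3651 -0.0598 -0.9498]
```

Request:
carry_out(plan=[[[0.25,0,0],[0,0,0]],[[0.4,-0.03,0],[0,0,0]],[[0.45,-0.03,0],[0,0,0]],[[0.45,-0.03,0],[0,0,0]],[[0.45,-0.03,0],[0,0,0]],[[0.45,-0.03,0],[0,0,0]],[[0.45,-0.03,0],[0,0,0]],[[0.45,-0.03,0],[0,0,0]],[[0.45,-0.03,0],[0,0,0]],[[0.35,-0.03,0],[0,0,0]],[[0.25,-0.03,0],[0,0,0]],[[0.11,-0.02,0],[0,0,0]]])

```text
clock: 20.5
ee_pos: [0.4777, 0.1921, 0.1672]
orientation: [-0.001, 0.707, 0.707, -0.001]
ft_force: [1.2, -0.8, -0.9]
finger_gap: 0.026
grasp_force: 29.7
```

Request:
carry_out(plan=[[[0,0,0],[0,0,-0.18]],[[0,0,0],[0,0,-0.19]],[[0,0,0],[0,0,-0.19]],[[0,0,0],[0,0,0]],[[0,0,0],[0,0,0]]])

```text
clock: 21.0
ee_pos: [0.4785, 0.1898, 0.1677]
orientation: [-0.0, 0.599, 0.801, -0.0]
ft_force: [-0.3, -0.5, -0.5]
finger_gap: 0.0258
grasp_force: 29.7
```

```bash
python3 -c "
from h import *
go(.4783,.1904,.0495,106.5)"
```

```text
21.0 [0.4785 0.1898 0.1677] shift [0.0086 0.0012 1.478 ] turn [-0.0016  0.0002 -0.003 ] q [-0.3028  0.7152 -0.2484  1.7811  0.2598  0.6781 -0.4099] [-0.3187 -0.4924 -0.5393]
```

Request:
carry_out(plan=[[[0.01,0,0.3],[0,0,0]],[[0,0,0.4],[0,0,0]],[[0,0,0.4],[0,0,0]],[[0,0,0.2],[0,0,0]],[[0,0,0.1],[0,0,0]],[[0,0,0.075],[0,0,0]],[[0,0,0],[0,0,0]],[[0,0,0],[0,0,0]]])

```text
clock: 21.8
ee_pos: [0.4786, 0.1913, 0.0508]
orientation: [0.0, 0.598, 0.802, 0.0]
ft_force: [-0.1, -0.0, -0.8]
finger_gap: 0.026
grasp_force: 29.7
```

Request:
carry_out(plan=[[[0,0,0],[0,0,0]],[[0,0,0],[0,0,0]],[[0,0,0],[0,0,0]],[[0,0,0],[0,0,0]],[[0,0,0],[0,0,0]],[[0,0,0],[0,0,0]]], jaw=0.4)

```text
clock: 22.4
ee_pos: [0.4783, 0.1912, 0.0501]
orientation: [-0.0, 0.597, 0.802, 0.0]
ft_force: [-0.4, -0.7, -0.1]
finger_gap: 0.0601
grasp_force: 0.0
```

Request:
carry_out(plan=[[[0,0,-0.2],[0,0,0]],[[0,0,-0.4],[0,0,0]],[[0,0,-0.5],[0,0,0]],[[0,0,-0.3],[0,0,0]],[[0,0,0],[0,0,0.19]],[[0,0,0],[0,0,0.19]],[[0,0,0],[0,0,0.18]],[[0,0,0],[0,0,0]]])

```text
clock: 23.2
ee_pos: [0.4782, 0.1913, 0.1622]
orientation: [0.0, 0.709, 0.705, -0.0]
ft_force: [0.0, -0.4, -0.2]
finger_gap: 0.0599
grasp_force: 0.0
```

```bash
python3 -c "
from h import *
go(.5035,-.114,.16,90)"
```

```text
23.2 [0.4782 0.1913 0.1622] shift [-3.815   0.3334  0.0274] turn [ 0.      0.0001 -0.0088] q [-0.3527  0.7195 -0.1633  1.7885  0.1786  0.6479 -0.6235] [ 0.0004 -0.4425 -0.2123]
```

Request:
carry_out(plan=[[[-0.25,0.03,0],[0,0,0]],[[-0.4,0.03,0],[0,0,0]],[[-0.45,0.04,0],[0,0,0]],[[-0.45,0.04,0],[0,0,0]],[[-0.45,0.04,0],[0,0,0]],[[-0.45,0.04,0],[0,0,0]],[[-0.45,0.04,0],[0,0,0]],[[-0.4,0.03,0],[0,0,0]],[[-0.3,0.03,0],[0,0,0]],[[-0.2,0.01,0],[0,0,0]],[[0,0,0],[0,0,0]],[[0,0,0],[0,0,0]]])

```text
clock: 24.4
ee_pos: [0.5037, -0.1125, 0.162]
orientation: [-0.0, 0.708, 0.707, 0.0]
ft_force: [0.6, 1.2, -0.5]
finger_gap: 0.0597
grasp_force: 0.0
```

```bash
python3 -c "
from h import *
go(.5035,-.114,.038,90)
s=grab_frame('side')[:,:,::-1];t=grab_frame('top')[:,:,::-1]
c=np.zeros((420,800,3),np.uint8)
c[:,:400]=cv2.resize(s[220:360,240:380],(400,420));c[:,400:]=cv2.resize(t[140:280,150:290],(400,420))
cv2.imwrite('pics/a4.png',c)"
```

```text
24.4 [ 0.5037 -0.1125  0.162 ] shift [-0.0197 -0.0027  1.5505] turn [-0.0002 -0.0009 -0.0025] q [ 0.2962  0.7258 -0.2515  1.7831  0.2697  0.6665 -0.1089] [ 0.6481  1.1954 -0.5008]
```

View pics/a4.png

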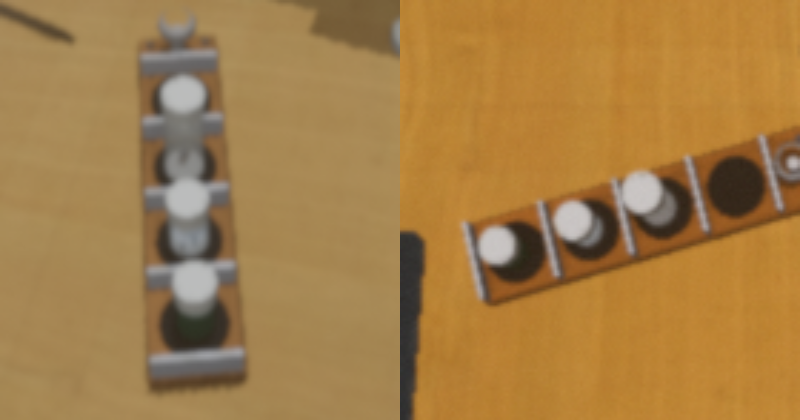

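Three vials stand upright on their pads; the pad next to the post at (268,201) is free. Now the wide one.

Request:
carry_out(plan=[[[-0.02,0,0.3],[0,0,0]],[[0,0,0.4],[0,0,0]],[[0,0,0.4],[0,0,0]],[[0,0,0.3],[0,0,0]],[[0,0,0.13],[0,0,0]],[[0,0,0],[0,0,0]],[[0,0,0],[0,0,0]]])

```text
clock: 25.2
ee_pos: [0.5042, -0.1142, 0.0406]
orientation: [0.0, 0.708, 0.706, 0.0]
ft_force: [-0.2, 0.6, 1.2]
finger_gap: 0.0599
grasp_force: 0.0
```

Request:
carry_out(plan=[[[0,0,0],[0,0,0]],[[0,0,0],[0,0,0]],[[0,0,0],[0,0,0]],[[0,0,0],[0,0,0]],[[0,0,0],[0,0,0]],[[0,0,0],[0,0,0]],[[0,0,0],[0,0,0]],[[0,0,0],[0,0,0]]], jaw=-1)

```text
clock: 26.0
ee_pos: [0.5042, -0.1146, 0.0406]
orientation: [0.0, 0.708, 0.706, 0.0]
ft_force: [-2.1, 0.3, 9.9]
finger_gap: 0.0295
grasp_force: 28.9
```

Request:
carry_out(plan=[[[0,0,-0.2],[0,0,0]],[[0,0,-0.4],[0,0,0]],[[0,0,-0.5],[0,0,0]],[[0,0,-0.4],[0,0,0]],[[0,0,0],[0,0,0]],[[0,0,0],[0,0,0]]])

```text
clock: 26.6
ee_pos: [0.5039, -0.1147, 0.1603]
orientation: [0.001, 0.708, 0.706, 0.0]
ft_force: [0.8, -0.2, -0.5]
finger_gap: 0.0293
grasp_force: 30.0
```

```bash
python3 -c "
from h import *
go(.4943,.1365,.16,106.5)"
```

```text
26.6 [ 0.5039 -0.1147  0.1603] shift [ 3.139  -0.1303  0.0026] turn [ 0.0022  0.0009 -0.5563] q [ 0.3017  0.729  -0.2549  1.7843  0.277   0.6621 -0.1139] [ 0.8465 -0.2439 -0.5298]
```

Request:
carry_out(plan=[[[0.2,0,0],[0,0,0]],[[0.35,-0.02,0],[0,0,0]],[[0.4,-0.02,0],[0,0,0]],[[0.4,-0.02,0],[0,0,0]],[[0.4,-0.02,0],[0,0,0]],[[0.4,-0.02,0],[0,0,0]],[[0.4,-0.02,0],[0,0,0]],[[0.35,-0.01,0],[0,0,0]],[[0.24,0,0],[0,0,0]]])

```text
clock: 27.5
ee_pos: [0.4934, 0.1388, 0.1588]
orientation: [-0.001, 0.708, 0.707, -0.001]
ft_force: [-0.4, -0.8, -0.4]
finger_gap: 0.0295
grasp_force: 29.9
```

Request:
carry_out(plan=[[[0,0,0],[0,0,-0.18]],[[0,0,0],[0,0,-0.19]],[[0,0,0],[0,0,-0.19]],[[0,0,0],[0,0,0]],[[0,0,0],[0,0,0]]])

```text
clock: 28.0
ee_pos: [0.4939, 0.1366, 0.1591]
orientation: [-0.0, 0.599, 0.801, -0.0]
ft_force: [-0.5, -1.1, -0.5]
finger_gap: 0.0298
grasp_force: 29.9
```

```bash
python3 -c "
from h import *
go(.4943,.1365,.0415,106.5)"
```

```text
28.0 [0.4939 0.1366 0.1591] shift [-0.0029  0.0058  1.4704] turn [-0.002  -0.0004 -0.0018] q [-0.1836  0.7278 -0.2697  1.7978  0.2942  0.6564 -0.3357] [-0.5206 -1.1406 -0.5128]
```

Request:
carry_out(plan=[[[0,0,0.3],[0,0,0]],[[0,0,0.4],[0,0,0]],[[0,0,0.4],[0,0,0]],[[0,0,0.2],[0,0,0]],[[0,0,0.1],[0,0,0]],[[0,0,0.07],[0,0,0]],[[0,0,0],[0,0,0]],[[0,0,0],[0,0,0]]])

```text
clock: 28.8
ee_pos: [0.4945, 0.1368, 0.0428]
orientation: [0.0, 0.598, 0.802, 0.0]
ft_force: [-1.0, -0.4, -0.3]
finger_gap: 0.0298
grasp_force: 29.9
```

Request:
carry_out(plan=[[[0,0,0],[0,0,0]],[[0,0,0],[0,0,0]],[[0,0,0],[0,0,0]],[[0,0,0],[0,0,0]],[[0,0,0],[0,0,0]],[[0,0,0],[0,0,0]]], jaw=0.4)

```text
clock: 29.4
ee_pos: [0.4941, 0.1368, 0.0421]
orientation: [-0.0, 0.597, 0.802, 0.0]
ft_force: [0.4, 0.2, 0.8]
finger_gap: 0.0599
grasp_force: 0.0
```

Request:
carry_out(plan=[[[0,0,-0.2],[0,0,0]],[[0,0,-0.4],[0,0,0]],[[0,0,-0.5],[0,0,0]],[[0,0,-0.5],[0,0,0]],[[-0.4,0,0],[0,0,0]],[[-0.5,0,0],[0,0,0]],[[-0.5,0,0],[0,0,0]],[[-0.5,0,0],[0,0,0]],[[-0.5,0,0],[0,0,0]],[[0,0,0],[0,0,0]],[[0,0,0],[0,0,0]]])

```text
clock: 30.5
ee_pos: [0.549, -0.0478, 0.1699]
orientation: [-0.0, 0.598, 0.801, 0.0]
ft_force: [0.0, 0.7, -0.5]
finger_gap: 0.0598
grasp_force: 0.0
```

```bash
python3 -c "
from h import *
s=grab_frame('side')[:,:,::-1];t=grab_frame('top')[:,:,::-1];print(get_obs()['ft_force'])
c=np.zeros((420,800,3),np.uint8)
c[:,:400]=cv2.resize(s[220:360,240:380],(400,420));c[:,400:]=cv2.resize(t[140:280,160:300],(400,420))
cv2.imwrite('pics/a5.png',c)
hsv=cv2.cvtColor(np.ascontiguousarray(t),cv2.COLOR_BGR2HSV)
cap=cv2.morphologyEx(((hsv[...,1]<60)&(hsv[...,2]>150)).astype(np.uint8),cv2.MORPH_OPEN,np.ones((5,5),np.uint8))
m=0*cap;m[180:240,165:282]=cap[180:240,165:282]
n,l,st,c=cv2.connectedComponentsWithStats(m)
for i,h in zip(np.argsort(c[1:,0])+1,[.064,.064,.093,.078]): print(st[i,4],ray('top',*c[i],h))"
```

```text
[-0.6794 -0.629  -0.4016]
121 [0.4451 0.2985 0.064 ]
117 [0.4626 0.2453 0.064 ]
155 [0.4768 0.1932 0.093 ]
202 [0.4946 0.1377 0.078 ]
```

View pics/a5.png

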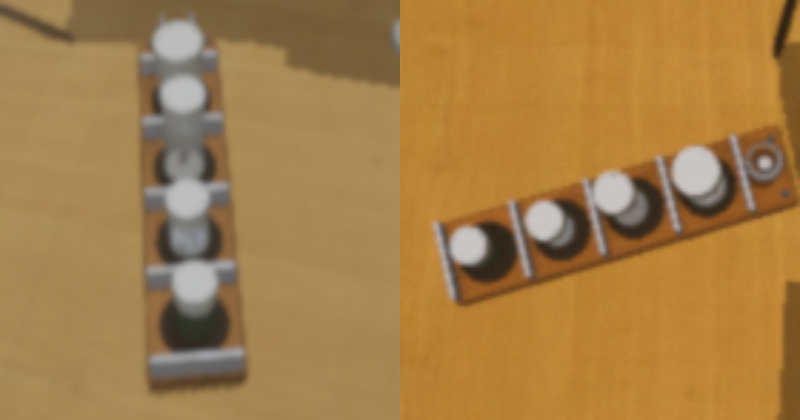

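All four vials stand upright within 3 mm of their pad centres, in the right order from the post, and the gripper is clear.

```bash
python3 -c "
from station import finish_job
print(finish_job())"
```

```text
the job is handed in; nothing more can be done
None
```

The four vials stand upright on the new rack in the order wide, tall, short clear, dark from the knob post, each within about 3 mm of its pad centre in the last picture; I handed the job in at about 31 s, and no verdict was shown.

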